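# Fish the stirring paddle out of the narrow-mouthed till

## Robot

A 6-joint arm with a two-finger parallel gripper is mounted at the origin on a cart in front of the work surface, level with it; the furniture and walls round the work are solid. World frame = base frame: x ahead of the robot, y to its left, z up, the work surface at z = 0. Lengths are in m, angles in degrees, forces in N, time in s.
With the tool pointing down it reaches from about 0.35 to 0.85 m from the base axis. Payload 8.1 kg.
Tool frame: the origin (TCP) lies at the very end of the fingers, on their centre line; the grasp point (between the pads) lies 19 mm behind it; z points along the fingers, y is the line along which they close (so a half turn about z gives the same grasp; the last joint's range is limited). The gripper opens to 93 mm and grips with 3 to 60 N. Pads are 15 mm wide; open, the fingers measure 128 mm over their backs; the gripper's body (75 mm by 188 mm) begins 65 mm behind the grasp point.
Start: joints at [64.091, 7.471, 85.268, -0, 87.261, -4.893], TCP at [0.215, 0.56, 0.219] pointing down, gripper open.
Joint ranges: [-169.43, 169.43], [-51.17, 129.36], [1.28, 143.12], [-76.62, 256.62], [0, 156.53], [-152.29, 152.29]. Speed limits (degrees/s): [136.94, 136.94, 159.86, 180, 180, 180].

## Interface

Orientations are given as [roll, pitch, yaw] about the fixed x, y, z axes, in that order (R = Rz(yaw) Ry(pitch) Rx(roll)).
In Python, from cell import arm, solver, read_state, imaging, spotter gives the robot as it stands. The module is installed in compiled form; this text tells all that it offers. Calls block until the motion is done:
- arm.move_to(position, orientation): joint-space move of the TCP to a pose.
- arm.move_l(position, ori=None, max_speed=0.15, stop_force=None): straight line of the TCP; ori=None keeps the orientation; max_speed is the mean speed in m/s. With stop_force (N) it stops when the force on the tool has changed by that much, and returns True; else False.
- arm.goto_joints(angles): joint-space move.
- arm.gripper_to(opening, f_grip=None): opening from 0.0 (shut) to 1.0 (fully open); f_grip is the grip in N (None keeps the last); returns when the fingers have stopped.
- arm.pause(seconds).
- solver.inverse_kinematics(position, orientation): joint angles nearest the present ones, or None.
- read_state(): the state.
- imaging.capture(name): name is "scene" or "side" or "wrist"; returns a dict with "img" (384x512x3 uint8, red, green, blue), "z_map" (384x512 float32, m along the optical axis (not along the pixel's ray), 0 where there is no reading), "fx", "fy", "cx", "cy" (pixels), "rvec" (rotation vector, rad) and "tvec" (3), from world to camera coordinates, as OpenCV has them; the wrist camera has in their place "mount" (4x4, takes a point from camera to tool coordinates, whose origin is the TCP and whose axes are the flange's). Camera axes: x right, y down, z forward; pixel columns grow to the right and rows downward; lengths in m; the calibration is good to about 2 mm. The wrist camera is an equidistant fisheye: a pixel r from the principal point sees the ray r / f radians off the axis. A picture is of the moment at which its call begins: read the wrist's pose just before it.
A pose or a line that the arm cannot do raises arm.PlanningError and nothing moves.
- arm.job_done(): hands the job in; it is judged then, once.
Trained networks look in the newest picture that a camera, given by its name, has taken for a name from the list of things; names that differ only in an ending like _2 or _b are one class to them, and where a whole thing is asked for, a point or a joint stands for the part that bears it (a point fixed in the world has none). Each returns a list of dicts, best first, with "score" (0 to 1); they miss things now and then, are a little off and sometimes report something else, mostly with a low value. They report only what shows in the picture. A call takes as long as a camera call. They do not tell look-alikes from the thing itself.
- spotter.cut_out(query, camera): "mask" (384x512 bool, what is visible of it) and "position" ([column, row] in pixels, amid what is visible of it).
- spotter.mark_of(query, camera): "position" ([column, row] in pixels: a listed point, or the origin of a listed thing).
The state is a dict: "t": time; "joint_positions": joint angles; "joint_velocities": joint speeds; "joint_efforts": joint torques, N m; "tcp_pos": TCP position; "eef_rot": TCP orientation; "contact_force": force on the tool from outside, world axes, zero at the start; "moment": the same for the moment, N m; "width": opening from 0.0 (shut) to 1.0 (fully open); "grip_force": force on a finger pad.
Only numpy, scipy, OpenCV 4.12 (cv2) and the standard library are available. Lean on these libraries where they do the work, as an engineer would, in place of code of your own. Each camera call takes 0.05 s, during which the arm holds its last target. There are 200 camera calls.

## Task

The wooden stirring paddle lies in the long wooden till, longer than the mouth between its two fixed cover boards. Take hold of it through the mouth, tilt it so that one end comes up through the mouth while the other is still inside, draw it out, and finish still holding it in the gripper, still and level above the till and well clear of it (at least 5 cm above the covers). Leave the bottle, stamp and spool beside the till standing where they are.

Things in the scene. Friction and masses are not known exactly. Their poses are not given: they have to be found in the camera images.
- till: Long wooden box, fixed: 322 x 122 mm (126 at covers), 64 high. Origin: centre of its underside; x along it (yaw 0: away from robot), y across, z up. Inside x -155 to 155, y -55 to 55 mm; walls and floor 6 mm thick. Cross battens (12 mm wide, at x -60 and 60, top z 16) carry the paddle. Fixed 6 mm cover boards (z 58 to 64) over both ends leave a mouth between.
- mouth (a point): Centre of the till's mouth, level with the covers' top faces (64 mm above the table); axes as the till's. The mouth runs along the till from x -80 to 80 mm and across it from y -55 to 55 mm.
- paddle: Loose wooden paddle, 220 mm long, 56 to 112 g, flat on the battens roughly along the till, both ends hidden under the covers, blade to the till's +x. Origin: mid-length on its underside, about its balance point; x towards the blade, z out of its upper face. Handle 16 wide, 14 thick, x -110 to 55, grip across it near the origin; blade 30 wide, 8 thick, flush below, x 50 to 110 mm.
- blade_end (a point): Tip of the paddle's blade, paddle x +110 mm, 7 mm above the underside; axes as the paddle's.
- handle_end (a point): End of the paddle's handle, paddle x -110 mm, 7 mm above the underside; axes as the paddle's.
- scent_bottle: Bystander: standing amber dropper bottle with black cap, 36 mm wide, 105 mm tall; origin at the centre of its underside. To be left alone.
- seal_stamp: Bystander: standing brass seal stamp with turned dark wooden handle, 28 mm wide, 82 mm tall; origin at the centre of its underside. To be left alone.
- wick_spool: Bystander: spool of cotton wick, 52 mm wide, 36 mm tall; origin on its underside. To be left alone.
There are look-alikes about, which are no part of the job. Of the things shaped like the paddle, the wooden one is meant.

How it is judged (in metres and radians):
On the way:
1. one end of the paddle is up out of the mouth while the other is still inside the till (((height (world z) of blade_end above 0.075 m and height (world z) of handle_end below 0.055 m) or (height (world z) of handle_end above 0.075 m and height (world z) of blade_end below 0.055 m))), for 0.05 s.
At the end, for the whole second after the job is handed in: The gripper still holds the paddle, at rest and level (within 20 degrees, upper face up), its middle within 16 cm horizontally of the mouth's centre, both ends at least 5 cm above the till's covers, not touching the till (height (world z) of each of blade_end, handle_end above 0.114 m and angle between paddle's own z axis and vertical below 0.35 rad and horizontal distance between paddle and mouth below 0.16 m and contact force between the fingers and paddle above 1 N and contact force between paddle and till below 0.05 N and linear speed of paddle below 0.03 m/s); the arm keeps its last pose, push and grip.
It fails at once if the bottle is displaced by more than 3 cm or tipped (distance of scent_bottle from where it was at the start of the episode above 0.03 m or angle between scent_bottle's own z axis and vertical above 0.5 rad).
It fails at once if the stamp is displaced by more than 3 cm or tipped (distance of seal_stamp from where it was at the start of the episode above 0.03 m or angle between seal_stamp's own z axis and vertical above 0.5 rad).
It fails at once if the spool is displaced by more than 3 cm or tipped (distance of wick_spool from where it was at the start of the episode above 0.03 m or angle between wick_spool's own z axis and vertical above 0.5 rad).
It also fails if it takes over 38 s, if anything falls off the work surface, if the arm or the gripper's body presses on something with over 40 N, if the wrist force passes 120 N, or if a joint passes its speed limit or range.

## Working session

There is one attempt and no reset: what is moved stays moved. The work goes in short steps, each a Python script; the robot and the scene stay as the last script left them, time stands still between calls to the robot, and variables do not carry over. Pictures are saved under pics/ and viewed, at most 10 in all, crops included, and the job is handed in when it is done.

```bash
mkdir -p pics
cat > h.py <<'E'
import numpy as np, cv2
from cell import arm, solver, read_state, imaging, spotter
def world(c,mask=None):
    z=c["z_map"]; v,u=np.mgrid[:z.shape[0],:z.shape[1]]
    P=np.stack([(u-c["cx"])/c["fx"]*z,(v-c["cy"])/c["fy"]*z,z],-1)
    R=cv2.Rodrigues(np.array(c["rvec"],float))[0]
    W=(P-np.array(c["tvec"]).ravel())@R
    W[z<=0]=np.nan
    return W
E
python3 - <<'E'
from h import *
ims=[]
for n in ("scene","side"):
    c=imaging.capture(n); ims.append(c["img"]); W=world(c)
    np.save(f"pics/{n}_W.npy",W)
    cv2.imwrite(f"pics/{n}.png",cv2.cvtColor(c["img"],cv2.COLOR_RGB2BGR))
    for q in ("till","paddle","scent_bottle","seal_stamp","wick_spool"):
        for d in spotter.cut_out(q,n)[:3]:
            m=d["mask"]; p=W[m]; p=p[~np.isnan(p[:,0])]
            print(n,q,round(d["score"],2),np.round(d["position"]),m.sum(),np.round(np.median(p,0),3),np.round(np.percentile(p,2,axis=0),3),np.round(np.percentile(p,98,axis=0),3))
    for q in ("mouth","paddle","till"):
        for d in spotter.mark_of(q,n)[:2]: print(n,q,round(d["score"],2),np.round(d["position"]))
print(read_state()["t"])
E
```

```text
scene till 0.76 [260. 197.] 3182 [0.571 0.08  0.048] [ 0.433 -0.018  0.002] [0.75  0.2   0.066]
scene paddle 0.83 [295. 279.] 580 [ 0.431 -0.216  0.011] [ 0.326 -0.23   0.002] [ 0.533 -0.192  0.016]
scene paddle 0.76 [269. 183.] 179 [0.648 0.112 0.026] [0.572 0.071 0.017] [0.7   0.15  0.032]
scene paddle 0.66 [389. 255.] 486 [ 0.675 -0.331  0.011] [ 0.564 -0.34   0.001] [ 0.773 -0.313  0.016]
scene scent_bottle 0.69 [323. 184.] 195 [ 0.756 -0.013  0.046] [ 0.747 -0.023  0.006] [0.77  0.002 0.094]
scene seal_stamp 0.74 [259. 198.] 3120 [0.574 0.079 0.048] [ 0.433 -0.018  0.003] [0.747 0.196 0.066]
scene seal_stamp 0.52 [224. 177.] 119 [0.542 0.235 0.047] [0.534 0.229 0.006] [0.552 0.245 0.081]
scene wick_spool 0.55 [305. 227.] 324 [ 0.581 -0.102  0.033] [ 0.565 -0.121  0.   ] [ 0.614 -0.073  0.038]
scene mouth 0.66 [264. 187.]
scene paddle 0.67 [293. 279.]
scene paddle 0.66 [385. 258.]
scene till 0.61 [266. 199.]
side till 0.66 [229. 212.] 4617 [0.6   0.109 0.049] [0.439 0.005 0.004] [0.743 0.215 0.068]
side paddle 0.88 [299. 161.] 344 [ 0.434 -0.208  0.011] [ 0.333 -0.229  0.002] [ 0.531 -0.187  0.018]
side paddle 0.68 [225. 209.] 330 [0.603 0.098 0.028] [0.53  0.055 0.019] [0.669 0.141 0.034]
side paddle 0.66 [242. 128.] 294 [ 0.667 -0.321  0.01 ] [ 0.57  -0.337  0.001] [ 0.773 -0.307  0.019]
side scent_bottle 0.61 [186. 172.] 260 [0.761 0.007 0.05 ] [ 0.748 -0.082  0.002] [0.795 0.015 0.103]
side seal_stamp 0.6 [228. 247.] 228 [0.546 0.251 0.044] [0.535 0.177 0.   ] [0.578 0.257 0.084]
side wick_spool 0.52 [247. 172.] 249 [ 0.588 -0.081  0.034] [ 0.567 -0.117  0.001] [ 0.613 -0.066  0.04 ]
side mouth 0.86 [222. 201.]
side paddle 0.77 [301. 161.]
side paddle 0.76 [239. 130.]
side till 0.86 [228. 217.]
0.9
```

View pics/scene.png

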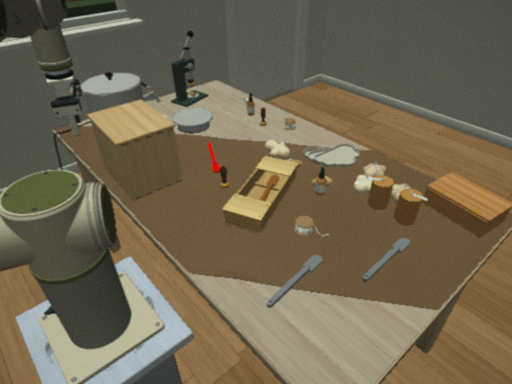

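View pics/side.png

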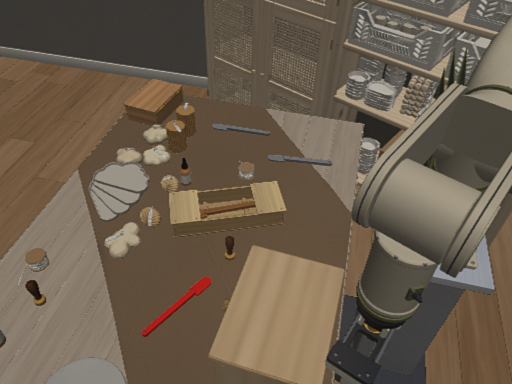

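The scene and side views agree. The wooden paddle is inside the till, at scene (269,183) and side (225,209). The look-alikes are two grey ones at scene (295,279) and (389,255), and a red one at scene (213,158). Next I'll fit the till pose and confirm the paddle in one enlarged crop.

Run:
```python
from h import *
pts=[]
for n in ("scene","side"):
    W=np.load(f"pics/{n}_W.npy").reshape(-1,3)
    s=W[(W[:,2]>.055)&(W[:,2]<.072)&(abs(W[:,0]-.59)<.2)&(abs(W[:,1]-.09)<.14)]
    d=s[:,:2]-[.595,.095]; s=s[np.hypot(*d.T)<.19]
    s=s[(abs(s[:,0]-.545)>.03)|(s[:,1]<.21)]
    print(n,len(s),cv2.minAreaRect(s[:,:2].astype(np.float32)*1000)); pts.append(s)
    b=W[(W[:,1]>.2)&(W[:,2]>.1)&(W[:,2]<.35)&(W[:,0]>.15)&(W[:,0]<.7)]
    print("crate",np.round(np.nanpercentile(b,[1,50,99],axis=0),3))
s=np.vstack(pts); print(cv2.minAreaRect(s[:,:2].astype(np.float32)*1000))
im=cv2.imread("pics/side.png")[170:270,150:300]; cv2.imwrite("pics/crop.png",cv2.resize(im,None,fx=5,fy=5,interpolation=2))
```

```text
scene 1438 ((619.5728759765625, 51.74287414550781), (331.8397521972656, 227.89105224609375), 24.387977600097656)
crate [[0.165 0.369 0.103]
 [0.365 0.519 0.214]
 [0.682 1.978 0.345]]
side 2136 ((618.0986328125, 57.50236511230469), (326.0919189453125, 228.09445190429688), 24.681161880493164)
crate [[0.2   0.375 0.146]
 [0.353 0.552 0.225]
 [0.466 0.65  0.347]]
((618.6248779296875, 54.32710266113281), (331.78167724609375, 234.30433654785156), 24.681163787841797)
```

View pics/crop.png

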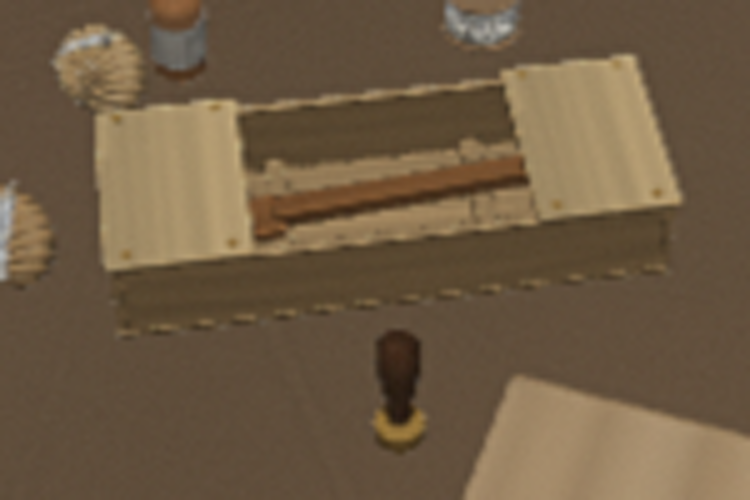

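The crop confirms it: the reddish-brown wooden paddle is in the till, with its blade shoulder at the far (left) end of the mouth, around crop (270,215). Next I'll go above the mouth and look with the wrist camera.

Run:
```python
from h import *
pts=[]
for n in ("scene","side"):
    W=np.load(f"pics/{n}_W.npy").reshape(-1,3)
    s=W[(W[:,2]>.061)&(W[:,2]<.068)]
    s=s[np.hypot(s[:,0]-.595,s[:,1]-.095)<.182]
    for x,y,r in ((.759,-.003,.035),(.543,.242,.03)): s=s[np.hypot(s[:,0]-x,s[:,1]-y)>r]
    # keep largest cluster set along the axis
    a=np.radians(24.5); t=(s[:,:2]-[.595,.095])@np.array([[np.cos(a),-np.sin(a)],[np.sin(a),np.cos(a)]])
    s=s[abs(t[:,1])<.085]
    print(n,len(s),cv2.minAreaRect(s[:,:2].astype(np.float32)*1000)); pts.append(s)
    b=W[(W[:,1]>.38)&(W[:,1]<.65)&(W[:,0]>.22)&(W[:,0]<.46)&(W[:,2]>.15)&(W[:,2]<.3)]
    print("crate z",np.percentile(b[:,2],[25,50,90,98]))
s=np.vstack(pts); print(cv2.minAreaRect(s[:,:2].astype(np.float32)*1000))
p=read_state()["tcp_pos"]
arm.move_l([p[0],p[1],.40],max_speed=.25)
for dy in (24.5,):
    arm.move_to([.58,.09,.34],[180,0,dy]); print(read_state()["joint_positions"])
print("L",solver.inverse_kinematics([.57,.08,.04],[180,-15,24.5]), solver.inverse_kinematics([.57,.08,.04],[180,15,24.5]))
st=read_state(); c=imaging.capture("wrist"); cv2.imwrite("pics/w.png",cv2.cvtColor(c["img"],cv2.COLOR_RGB2BGR))
np.savez("pics/w.npz",z=c["z_map"],f=[c["fx"],c["fy"],c["cx"],c["cy"]],mount=c["mount"],tcp=st["tcp_pos"],rot=st["eef_rot"])
print(np.round(c["mount"],3),c["fx"],c["cx"],c["cy"],st["tcp_pos"],st["eef_rot"],st["t"],st["contact_force"])
for q in ("paddle","blade_end","mouth"):
    for d in spotter.mark_of(q,"wrist")[:2]: print(q,d)
for d in spotter.cut_out("paddle","wrist")[:2]: print(d["score"],d["position"],d["mask"].sum()); np.save("pics/m.npy",d["mask"]); break
```

```text
scene 1213 ((598.6881103515625, 97.14324951171875), (331.29620361328125, 127.50698852539062), 24.47379493713379)
crate z [0.22327558 0.2245945  0.22627628 0.22751296]
side 1738 ((598.0760498046875, 101.08651733398438), (326.072265625, 132.52320861816406), 24.747644424438477)
crate z [0.2240953  0.22502089 0.22666866 0.22775504]
((597.3230590820312, 100.11459350585938), (331.3087158203125, 133.30519104003906), 24.681163787841797)
[3.89560085e+00 4.46323619e+00 7.59395373e+01 1.52106775e-02
 9.95863744e+01 6.92944476e+01]
L [-1.39642409e+00  3.51240313e-02  1.14113088e+02  8.18232696e+00
  5.25828499e+01  5.98824977e+01] [ 5.98104002 26.8603637  82.63815177 -4.73508088 84.77502498 72.50321102]
[[-0.    -0.964 -0.267  0.075]
 [ 1.     0.    -0.     0.   ]
 [ 0.    -0.267  0.964 -0.165]
 [ 0.     0.     0.     1.   ]] 297.3186396354542 256.8885601668914 189.57930161529492 [0.57988315 0.09090534 0.34014927] [-1.79989808e+02 -1.54541751e-02  2.46036864e+01] 3.9167 [-0.34512794 -0.63239929  0.00569909]
paddle {'position': [453.4, 202.4], 'score': 0.84}
paddle {'position': [260.8, 136.0], 'score': 0.79}
blade_end {'position': [475.8, 157.6], 'score': 0.78}
blade_end {'position': [385.9, 235.4], 'score': 0.76}
mouth {'position': [262.7, 135.4], 'score': 0.71}
mouth {'position': [255.4, 147.3], 'score': 0.59}
0.94 [109.8, 68.8] 1068
```

View pics/w.png

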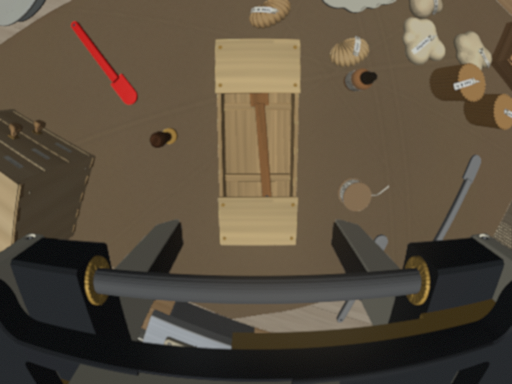

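The wrist view shows the mouth at rows 92–197 and columns 222–297. The wooden paddle's axis runs from about (260,95) to (266,196), and the blade shoulder is near row 106. Now I'll measure it.

```bash
cat > t.py <<'E'
from h import *
from scipy.spatial.transform import Rotation as Ro
def wray(D,uv,zp):
    fx,fy,cx,cy=D["f"]; uv=np.atleast_2d(uv).astype(float)
    a=(uv[:,0]-cx)/fx; b=(uv[:,1]-cy)/fy; th=np.hypot(a,b)+1e-12
    d=np.stack([np.sin(th)*a/th,np.sin(th)*b/th,np.cos(th)],1)
    M=D["mount"]; T=Ro.from_euler("xyz",D["rot"],degrees=True).as_matrix()
    dw=d@M[:3,:3].T@T.T; o=T@M[:3,3]+D["tcp"]
    return (o+dw*((zp-o[2])/dw[:,2])[:,None])[:,:2]
E
python3 - <<'E'
from t import *
D=np.load("pics/w.npz"); im=cv2.imread("pics/w.png").astype(int)
# till: covers bright
B,G,R=im[...,0],im[...,1],im[...,2]
hsv=cv2.cvtColor(im.astype(np.uint8),cv2.COLOR_BGR2HSV)
for p in ((60,258),(150,263),(130,235),(180,240),(103,260)): print(p,hsv[p],im[p])
# corners of covers at z=.064 (from viewing) 
C=wray(D,[[216,40],[299,40],[296,244],[220,244],[217,93],[300,93],[297,198],[219,198]],.064)
ctr=C[:4].mean(0); print("till",ctr,np.linalg.norm(C[0]-C[3]),np.linalg.norm(C[0]-C[1]),"mouth len",np.linalg.norm(C[4]-C[7]),"mouth c",C[4:].mean(0))
ax=(C[0]+C[1]-C[2]-C[3]); yaw=np.arctan2(ax[1],ax[0]); print("yaw",np.degrees(yaw))
Rt=np.array([[np.cos(yaw),np.sin(yaw)],[-np.sin(yaw),np.cos(yaw)]])
mid=[]
for r in range(95,196,3):
    row=im[r,222:298]; rat=row[:,2]/np.maximum(row[:,1],1)
    k=np.where(rat>1.5)[0]
    if len(k): 
        q=(wray(D,[[222+k[0]-.5,r],[222+k[-1]+.5,r]],.030 if r>106 else .024)-ctr)@Rt.T
        print(r,222+k[0],222+k[-1],np.round(q*1000,1).tolist(),round(abs(q[0,1]-q[1,1])*1000,1))
E
```

```text
(60, 258) [ 20  90 175] [113 155 175]
(150, 263) [ 15 143 125] [ 55  89 125]
(130, 235) [ 19 102 145] [ 87 123 145]
(180, 240) [ 18 101 142] [ 86 120 142]
(103, 260) [ 15 141 114] [ 51  82 114]
till [0.5989821  0.09796599] 0.32163442992734104 0.12218279413608579 mouth len 0.16090118948991933 mouth c [0.59857561 0.09701716]
yaw 24.766092491680244
```

Run:
```python
from t import *
D=np.load("pics/w.npz"); im=cv2.imread("pics/w.png").astype(int)
ctr=np.array([.5988,.0975]); yaw=np.radians(24.7)
Rt=np.array([[np.cos(yaw),np.sin(yaw)],[-np.sin(yaw),np.cos(yaw)]])
L=[]
for r in range(94,197,2):
    row=im[r,230:292]; k=np.where(row[:,2]/np.maximum(row[:,1],1)>1.29)[0]
    if len(k):
        q=(wray(D,[[230+k[0]-.5,r],[230+k[-1]+.5,r]],.030 if r>106 else .024)-ctr)@Rt.T*1000
        print(r,230+k[0],230+k[-1],np.round(q.mean(0),1),round(abs(q[0,1]-q[1,1]),1))
        if r>112: L.append(q.mean(0))
L=np.array(L); p=np.polyfit(L[:,0],L[:,1],1); print("slope deg",np.degrees(np.arctan(p[0])),"y at 0",p[1])
```

```text
94 250 267 [79.8 -1. ] 28.7
96 250 267 [76.5 -1. ] 28.7
98 250 267 [73.3 -1. ] 28.7
100 251 268 [70.1 -2.5] 28.7
102 251 268 [66.8 -2.5] 28.7
104 251 268 [63.6 -2.5] 28.8
106 254 264 [60.3 -1.7] 17.6
108 255 264 [57.  -2.5] 15.8
110 255 264 [53.8 -2.5] 15.8
112 256 264 [50.6 -3.3] 14.2
114 256 264 [47.4 -3.3] 14.2
116 256 264 [44.2 -3.3] 14.3
118 256 264 [41.  -3.3] 14.3
120 256 265 [37.8 -4. ] 15.9
122 257 265 [34.6 -4.8] 14.3
124 257 265 [31.4 -4.8] 14.3
126 257 265 [28.2 -4.8] 14.3
128 257 265 [25.  -4.8] 14.3
130 257 265 [21.8 -4.8] 14.3
132 257 266 [18.6 -5.6] 15.9
134 257 266 [15.4 -5.6] 16.0
136 258 266 [12.1 -6.4] 14.4
138 258 266 [ 8.9 -6.4] 14.4
140 258 266 [ 5.7 -6.4] 14.4
142 258 266 [ 2.4 -6.4] 14.4
144 258 266 [-0.8 -6.5] 14.4
146 258 267 [-4.  -7.3] 16.1
148 259 267 [-7.3 -8.1] 14.5
150 259 267 [-10.5  -8.1] 14.5
152 259 267 [-13.8  -8.1] 14.5
154 259 267 [-17.1  -8.1] 14.5
156 259 267 [-20.4  -8.1] 14.5
158 259 267 [-23.6  -8.1] 14.6
160 260 268 [-26.9  -9.7] 14.6
162 260 268 [-30.2  -9.7] 14.6
164 260 268 [-33.5  -9.7] 14.6
166 260 268 [-36.8  -9.8] 14.7
168 260 268 [-40.2  -9.8] 14.7
170 260 268 [-43.5  -9.8] 14.7
172 261 269 [-46.8 -11.4] 14.7
174 261 269 [-50.2 -11.4] 14.7
176 261 269 [-53.5 -11.5] 14.8
178 261 269 [-56.9 -11.5] 14.8
180 261 269 [-60.3 -11.5] 14.8
182 261 269 [-63.7 -11.5] 14.8
184 262 269 [-67.1 -12.4] 13.2
186 262 269 [-70.5 -12.4] 13.2
188 262 270 [-73.9 -13.2] 14.9
190 262 270 [-77.4 -13.2] 15.0
192 262 270 [-80.8 -13.3] 15.0
194 262 270 [-84.3 -13.3] 15.0
196 263 263 [-87.8  -8.3] 1.7
slope deg 4.183698198557352 y at 0 -6.943320196366339
```

Widths come out at 28.7 and 15 mm against the given 30 and 16, and the mouth at 161 against 160. The shoulder at till x ≈ 62 puts the paddle origin at (12, -6) mm in the till frame, with a yaw of about 28.9°. Next I'll grasp, lift 10 mm and slide it back under the near cover.

```bash
cat >> t.py <<'E'
CT=np.array([.5988,.0975,0]); YAW=24.7
def tcp(C,th=0,dyaw=0,dz=-.005):
    """TCP pose for paddle origin C (till frame, mm), blade raised by th deg, yawed dyaw from the till"""
    p=CT+Ro.from_euler("z",YAW,degrees=True).apply(np.array(C)/1000.)
    p=p+Ro.from_euler("xyz",[0,-th,YAW+dyaw],degrees=True).apply([0,0,dz])
    return p.tolist(),[180,-th,YAW+dyaw]
def fromH(H,th):
    return np.array(H,float)+Ro.from_euler("y",-th,degrees=True).apply([110,0,-7])
def go(C,th=0,dyaw=0,v=.1,sf=None):
    r=arm.move_l(*tcp(C,th,dyaw),max_speed=v,stop_force=sf); s=read_state()
    print(C,th,"stop" if r else "",round(s["t"],2),"F",np.round(s["contact_force"],1),"w",round(s["width"]*93,1),"g",round(s["grip_force"],1)); return r
E
python3 - <<'E'
from t import *
arm.gripper_to(.45,30)
go([12,-6,110],0,4.2,.25)
go([12,-6,40],0,4.2,.1,15)
go([12,-6,16],0,4.2,.06,8)
arm.gripper_to(0,30); s=read_state(); print("w",s["width"]*93,s["grip_force"])
go([12,-6,26],0,4.2,.05)
go([-34,-4,26],0,0,.06,15)
c=imaging.capture("wrist"); cv2.imwrite("pics/w2.png",cv2.cvtColor(c["img"],cv2.COLOR_RGB2BGR))
E
```

```text
[12, -6, 110] 0  6.22 F [0.6 0.9 0.5] w 41.8 g 0.0
[12, -6, 40] 0  7.08 F [0.9 0.6 0.3] w 41.7 g 0.0
[12, -6, 16] 0  7.62 F [ 1.5 -0.6  0.9] w 41.9 g 0.0
w 15.869321755651306 29.994645416736603
[12, -6, 26] 0  8.52 F [-0.2 -0.5 -0.8] w 15.8 g 30.0
[-34, -4, 26] 0  9.43 F [-0.4 -0.  -1. ] w 15.8 g 30.0
```

View pics/w2.png

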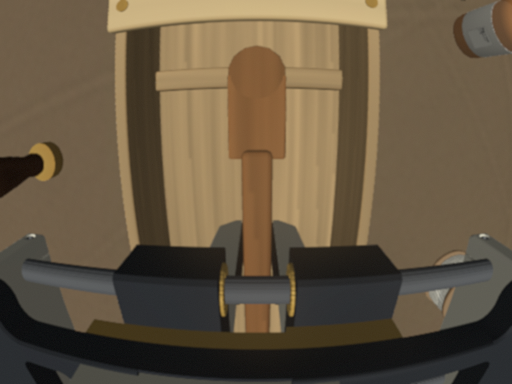

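The grip is firm (15.8 mm, 30 N). The blade tip at (256,46) is now inside the mouth, clear of the far cover edge at row 24. Next: tilt about the handle end.

Run:
```python
from t import *
for H,th in (([-144,-4,31],6),([-144,-4,28],11),([-143,-4,27],16)):
    if go(fromH(H,th),th,0,.04,15): raise SystemExit
arm.pause(.2)
c=imaging.capture("side"); cv2.imwrite("pics/s2.png",cv2.resize(cv2.cvtColor(c["img"][130:270,130:330],cv2.COLOR_RGB2BGR),None,fx=4,fy=4))
W=world(c)
for d in spotter.mark_of("blade_end","side")[:4]:
    u,v=np.round(d["position"]).astype(int); print(d, W[v,u])
```

```text
[-33.87089227  -4.          35.53647769] 6  9.88 F [-0.4  0.6 -0.5] w 15.6 g 30.0
[-34.68534685  -4.          42.11759921] 11  10.19 F [-0.7 -0.2 -0.1] w 15.5 g 30.0
[-35.33175196  -4.          50.59127727] 16  10.56 F [ 0.3 -0.2 -0.6] w 15.8 g 30.0
{'position': [210.1, 274.8], 'score': 0.82} [0.57828295 0.31687094 0.00275985]
{'position': [268.6, 155.9], 'score': 0.77} [0.48453078 0.08193969 0.2419408 ]
{'position': [212.8, 125.4], 'score': 0.74} [ 0.77725477 -0.32297466  0.00911169]
{'position': [202.7, 198.6], 'score': 0.6} [0.65658365 0.13105196 0.08597198]
```

View pics/s2.png

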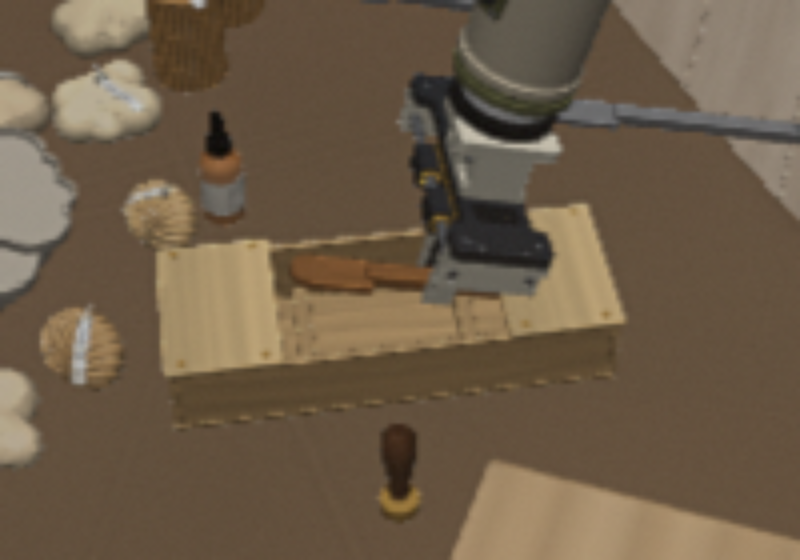

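The blade end is at z ≈ 0.086 m (side crop (295,268)) and the handle end is still under the near cover. The bystanders are untouched. Now I'll draw the paddle out along its own axis, lift and level it.

Run:
```python
from t import *
H=np.array([-143,-4,27.]); a=np.radians(16); H2=H+82*np.array([np.cos(a),0,np.sin(a)])
if go(fromH(H2,16),16,0,.06,15): raise SystemExit
C=fromH(H2,16)
if go(C+[0,0,100],16,0,.08,15): raise SystemExit
go([5,0,175],0,0,.06)
arm.pause(.7)
c=imaging.capture("side"); cv2.imwrite("pics/s3.png",cv2.resize(cv2.cvtColor(c["img"][100:270,130:330],cv2.COLOR_RGB2BGR),None,fx=3.5,fy=3.5))
W=world(c)
for d in spotter.mark_of("blade_end","side")[:4]+spotter.mark_of("handle_end","side")[:4]:
    u,v=np.round(d["position"]).astype(int); print(d["position"],d["score"], W[v,u])
s=read_state(); print(s["t"],s["grip_force"],np.abs(s["joint_velocities"]).max())
```

```text
[43.49170711 -4.         73.19354045] 16  12.38 F [ 0.2  0.4 -0.3] w 15.9 g 30.0
[ 43.49170711  -4.         173.19354045] 16  13.78 F [-0.7 -0.3 -0.2] w 15.6 g 30.0
[5, 0, 175] 0  14.59 F [ 0.3  0.2 -0.5] w 15.6 g 30.0
[186.8, 175.6] 0.93 [0.68864614 0.15169853 0.18289683]
[211.7, 277.1] 0.85 [0.57040861 0.32367245 0.00606771]
[269.8, 156.2] 0.75 [ 0.53289178 -0.20405852  0.00798855]
[140.6, 335.5] 0.97 [ 0.68096241  0.5213515  -0.00077927]
[331.3, 165.0] 0.73 [ 0.3238195  -0.21771716  0.00472013]
[266.8, 168.8] 0.67 [ 5.29404432e-01 -1.44111874e-01 -4.97977526e-04]
[269.5, 136.8] 0.67 [ 0.55821284 -0.31931753  0.00140035]
15.4417 29.99313622713089 0.1350752556648355
```

View pics/s3.png

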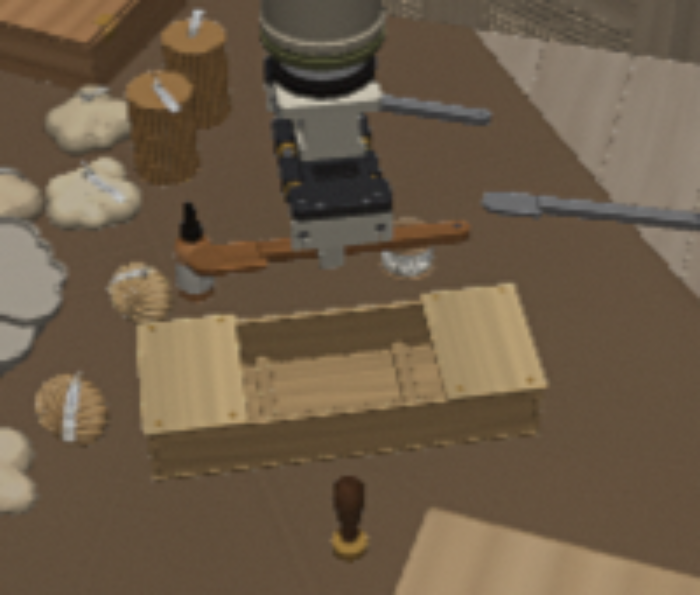

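The paddle is held level above the till, with the blade end at z ≈ 0.183 m as planned. The bottle, stamp and spool are still standing. Handing in.

```bash
python3 -c "
from h import *
print(arm.job_done())"
```

```text
the job is handed in; nothing more can be done
None
```

I drew the wooden paddle out of the till blade end first and handed the job in at about 15.4 s, with it held level about 11 cm above the covers and the bottle, stamp and spool still standing; no verdict came back.

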